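# Load and clamp a gas cartridge at the soldering bench

### The arm

A 7-joint arm with a two-finger parallel gripper is mounted at the origin on the work surface. World frame = base frame: x ahead of the robot, y to its left, z up, the work surface at z = 0. Lengths are in m, angles in rad, forces in N, time in s.
With the tool pointing down it reaches from about 0.425 to 0.875 m from the base axis. Payload 4.7 kg.
Tool frame: the origin (TCP) lies at the very end of the fingers, on their centre line; the grasp point (between the pads) lies 19 mm behind it; z points along the fingers, y is the line along which they close (so a half turn about z gives the same grasp; the last joint's range is limited). The gripper opens to 87 mm and grips with 3 to 60 N. Pads are 19 mm wide; open, the fingers measure 117 mm over their backs; the gripper's body (75 mm by 190 mm) begins 51 mm behind the grasp point.
Start: joints at [-1.226, 0.321, -0.07, 1.45, 0.023, 1.371, -0.057], TCP at [0.211, 0.615, 0.223] pointing down, gripper open.
Joint ranges: [-2.86, 2.86], [-0.3, 2.09], [-1.38, 1.24], [0.06, 2.45], [-1.56, 4.7], [0.09, 2.05], [-2.69, 2.69]. Speed limits (rad/s): [2.57, 2.57, 3.14, 3.14, 3.14, 3.14, 3.14].

### API

Orientations are given as a rotation vector (axis times angle).
In Python, from bench import ctrl, imaging, ticket gives the robot as it stands.
- The arm moves only by the tool jog_arm, never from a script. Its argument "rows" is text: rows parted by semicolons, each of 7 numbers parted by spaces: the shift along the tool's x, y, z in cm, then the turn, a rotation vector about the tool's x, y, z in rad, then the closure, from -1 (fully open) to 1 (shut), so that 0 is half open. A call has 1 to 5 rows; each row shifts and turns the commanded pose from where the row before left it, along the tool's axes as they then stand; what a row does not reach is not made up. A row lasts 1/8 s, in which the tool goes at most 62.5 mm and 10.7 degrees, less where a joint would pass 70% of its speed; a pose out of reach is approached as far as the arm can. A call with a gripper value outside its range is refused whole. The fingers move at their own pace and stop on an object; "force" is the grip in N (left out, the last holds). Time passes only in rows, so rows that do not move let the fingers close. It gives the time, the measured TCP pose, the force, the opening and the grip force at its end, in the units of the state.
- ctrl.get_state(): the state, without advancing time (a new reading comes with each control period).
- imaging.get_image(name): name is "scene" or "top"; returns a dict with "img" (420x560x3 uint8, blue, green, red), "vertical_fov" (degrees; the focal length in pixels is half the picture's height over the tangent of half this angle, whatever the lens; pixels are square), "cx", "cy" (the principal point, pixels), "origin" and "orientation" of the camera in the world. Camera axes: x right, y down, z forward; pixel columns grow to the right and rows downward; lengths in m; the calibration is good to about 2 mm. A picture is of the moment at which its call begins. There is no depth.
- ticket.close_job(): hands the job in; it is judged then, once.
The state is a dict: "time": time; "joint_positions": joint angles; "qd": joint speeds; "joint_torque": joint torques, N m; "position": TCP position; "tool_rot": TCP orientation; "ft_force": force on the tool from outside, world axes, zero at the start; "torque": the same for the moment, N m; "grip_width": opening from 0.0 (shut) to 1.0 (fully open); "grip_force": force on a finger pad.
Only numpy, scipy, OpenCV 4.12 (cv2) and the standard library are available. Lean on these libraries where they do the work, as an engineer would, in place of code of your own. Each camera call takes 0.05 s, during which the arm holds its last target. There are 200 camera calls.

### The job

Stand the slim grey gas cartridge, domed end up, in the cup of the cartridge holder and let go of it; do not push it down by hand. Then swing the hinged clamp over onto it and press the crossbar down until the clamp has driven the cartridge firmly home against the valve pin that you will feel at the bottom, without forcing it any harder, and leave the clamp closed. Do not disturb the other things on the bench.

Things in the scene. Friction and masses are not known exactly. Their poses are not given: they have to be found in the camera images.
- cartridge_mid (a point): The cartridge: slim upright grey-painted metal cylinder, 30 mm diameter, 100 mm tall, about 0.16 kg, flat bottom with a 3 mm chamfered edge, the top 10 mm tapering to a flat of 16 mm diameter. It stands on the bench. Point: its centre, 50 mm above its bottom; z along its axis towards the tapered top.
- cup (a point): Cup of the fixed cartridge holder (any yaw): aluminium, inner diameter 34.5 mm, mouth flared to 44 mm. Point: centre of its mouth, 64 mm above the bench, on the upright cup axis; z up, x level towards the clamp's hinge, y along the hinge's axis. The holder's steel base plate is 12 mm thick, from -53 to 97 mm in x and +-42 mm in y.
- hinge (a point): Clamp's hinge between two steel cheeks (tops 134 mm above the bench, outer faces at y = +-22 mm). Point: on the hinge axis, 60 mm from the cup's axis along the cup's x, 122 mm above the bench; axes as the cup's. Stiff: the clamp stays where it is left, and needs about 2 N at the crossbar to swing.
- crossbar (a point): Crossbar at the clamp's free end: round steel bar, 14 mm diameter, 74 mm long, parallel to the hinge axis and 125 mm from it. Point: its centre. The clamp is a flat steel arm 20 mm wide, 10 mm thick; under it, 60 mm from the hinge, a round nub reaching 7 mm below the arm's centre line bears on the cartridge's top.
- clamp (a joint): Clamp's angle in rad: 0 level over the cup, growing as it opens up and back over the hinge (starts at 1.75 to 1.95; 2.0 and -0.15 are its stops). The crossbar lies 60 - 125 cos(angle) mm along the cup's x from the cup's axis, 122 + 125 sin(angle) mm above the bench. It meets an undriven cartridge at about 0.25; home is between -0.06 and 0.07.
- carriage (a joint): m that the brass disc under the cartridge has sunk (starts at 0 to 0.002, 28 to 30 mm above the bench). Slides at 12 N on the cartridge, 7 to 8 N on the crossbar, and stays put; at most 6 mm with the clamp open. Once 12 to 18 mm down the hidden pin stops it hard: press there with 18 N or more (11 N on the crossbar) for 0.1 s, never over 25 N on the clamp.
- canister_mid (a point): Bystander: fat grey canister, 48 mm diameter, 100 mm tall with a narrow neck, standing. Point: its centre, 50 mm up.
- jar_mid (a point): Bystander: short glass jar with a steel lid, 42 mm diameter, 45 mm tall. Point: its centre.
- dish: Bystander: white ceramic dish, 110 mm diameter, 18 mm tall. Origin: under its centre.
- hammer: Bystander: hammer lying on the bench, 230 mm long along its x. Origin: on the bench under it.
- firebrick: Bystander: pale brick lying flat, 110 x 60 x 30 mm. Origin: under its centre.
- driver: Bystander: screwdriver lying on the bench, 160 mm long along its x. Origin: on the bench under it.
Things that resemble listed ones, but are neither listed nor needed, are in the scene too. Leave any pink or turquoise look-alike of the part that bears cup alone.

How it is judged:
On the way, in this order (a step that is already met when the one before it is completed fails the run):
1. the cartridge stands domed end up in the cup on the undriven carriage, let go, with the clamp still open (horizontal distance between cartridge_mid and cup below 0.004 m and z of cartridge_mid in the frame of cup below 0.019 m and angle between cartridge_mid's own z axis and vertical below 0.1 rad and contact force between the fingers and cartridge below 0.3 N and value of joint clamp above 1 rad), for 0.2 s.
2. the clamp presses the cartridge against the pin: at least 18 N between clamp and cartridge for 0.1 s, with the carriage driven at least 10 mm in (contact force between clamp and cartridge above 18 N and value of joint carriage above 0.01 m and horizontal distance between cartridge_mid and cup below 0.004 m), for 0.1 s.
At the end, for the whole second after the job is handed in: Cartridge domed end up in the cup (within 4 mm of its axis, tilt below 0.08 rad), driven at least 10 mm in (centre at most 6.5 mm above the cup's mouth), having been pressed home by the clamp; clamp down (below 0.12 rad); cartridge at rest (horizontal distance between cartridge_mid and cup below 0.004 m and angle between cartridge_mid's own z axis and vertical below 0.08 rad and value of joint carriage above 0.01 m and z of cartridge_mid in the frame of cup below 0.0065 m and value of joint clamp below 0.12 rad and linear speed of cartridge below 0.02 m/s); the robot touches nothing.
It fails at once if the cartridge was pushed in by hand or by a drop: carriage more than 6 mm in while the clamp was still open (above 0.6 rad) (value of joint carriage above 0.006 m and value of joint clamp above 0.6 rad).
It fails at once if the clamp was forced: more than 25 N between the robot and the clamp (contact force between any of the fingers, the arm and clamp above 25 N).
It fails at once if another thing on the bench was moved more than 20 mm (distance of any of canister_mid, jar_mid, dish, hammer, firebrick, driver from where it was at the start of the episode above 0.02 m).
It also fails if it takes over 72 s, if anything falls off the work surface, if the arm or the gripper's body presses on something with over 40 N, if the wrist force passes 120 N, or if a joint passes its speed limit or range.

## Working session

There is one attempt and no reset: what is moved stays moved. The work goes in short steps, Python scripts to look and compute and a tool call to move; the robot and the scene stay as the last step left them, time stands still between calls to the robot, and variables do not carry over. Pictures are saved under pics/ and viewed, at most 10 in all, crops included, and the job is handed in when it is done.

Besides the shell and the picture viewer there is one more tool, called after "Request:" as name(argument=value, ...) on one line, values as JSON. jog_arm: Moves the arm, as the interface text tells. Its arguments: {"type":"object","properties":{"rows":{"type":"string"},"force":{"type":"number"}},"required":["rows"]}

```bash
mkdir -p pics
cat > h.py <<'E'
import numpy as np, cv2
from scipy.spatial.transform import Rotation as R
from bench import ctrl, imaging, ticket
def rot(o):
    o=np.array(o,float)
    if o.shape==(3,3): return o
    return (R.from_rotvec(o) if o.size==3 else R.from_quat(o)).as_matrix()
def grab(n,save=None):
    d=imaging.get_image(n)
    if save: cv2.imwrite('pics/'+save,d['img'])
    d['f']=d['img'].shape[0]/2/np.tan(np.radians(d['vertical_fov'])/2)
    d['M']=rot(d['orientation']); d['o']=np.array(d['origin'],float)
    return d
def ray(d,u,v):
    r=d['M']@np.array([(u-d['cx'])/d['f'],(v-d['cy'])/d['f'],1]); return r/np.linalg.norm(r)
def onz(d,u,v,z):
    r=ray(d,u,v); return d['o']+r*(z-d['o'][2])/r[2]
def tri(d1,p1,d2,p2):
    r1,r2=ray(d1,*p1),ray(d2,*p2)
    s=np.linalg.lstsq(np.c_[r1,-r2],d2['o']-d1['o'],rcond=None)[0]
    a,b=d1['o']+s[0]*r1,d2['o']+s[1]*r2
    return (a+b)/2,np.linalg.norm(a-b)
def proj(d,p):
    c=d['M'].T@(np.array(p)-d['o']); return d['f']*c[0]/c[2]+d['cx'],d['f']*c[1]/c[2]+d['cy']
E
python3 - <<'E'
from h import *
for n in('scene','top'):
    d=grab(n,n+'0.png'); print(n,d['o'],d['orientation'],d['f'],d['cx'],d['cy'],d['M'][:,2])
print(ctrl.get_state())
E
```

```text
scene [1.02395342 0.34440408 0.90418458] [-1.23294268 -2.43250412  0.80035979] 398.21503107662465 278.60368290520904 204.57538389820866 [-0.49136034 -0.3433378  -0.80042749]
top [0.30205521 0.00982366 1.41490247] [-2.09979209  2.14451049 -0.16141031] 537.6280791750626 271.2892826883969 218.1872208400684 [ 0.17136139  0.01838083 -0.98503676]
{'time': 0.1, 'joint_positions': array([-1.22589141,  0.32172159, -0.07010217,  1.45153967,  0.02258536,
        1.370779  , -0.05688804]), 'qd': array([ 0.00256491, -0.00086033, -0.00032699, -0.00466744, -0.00111981,
        0.00107106,  0.00173005]), 'joint_torque': array([-2.06326563e-04, -4.92567480e+01, -4.05678246e-01, -3.13400495e+01,
       -6.40712189e-02,  3.94926360e-02,  7.39153302e-05]), 'position': array([0.21099632, 0.61429143, 0.22159542]), 'tool_rot': array([-5.17145253e-01, -3.09853007e+00,  2.58894305e-03]), 'ft_force': array([0.14134508, 0.42319718, 1.03481339]), 'torque': array([ 0.00816999, -0.03772465,  0.02949109]), 'grip_force': 0.0, 'grip_width': 1.0005604522091653}
```

View pics/scene0.png

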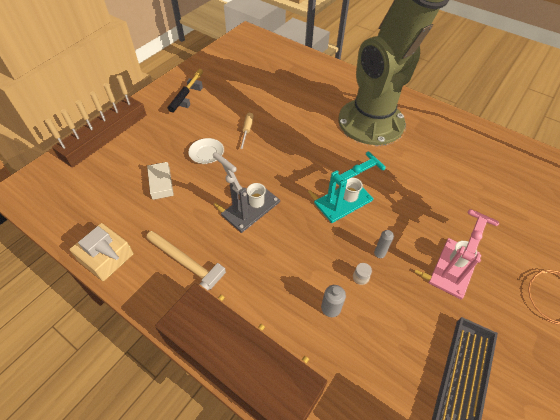

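View pics/top0.png

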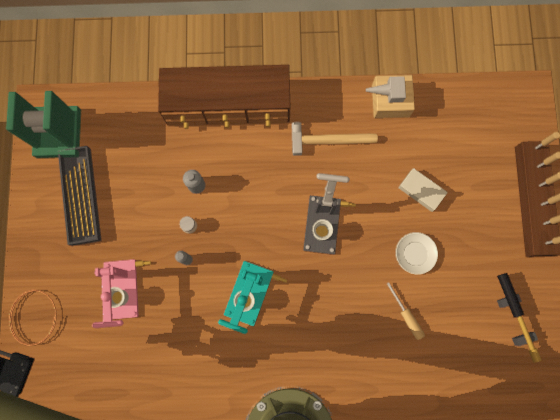

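Candidates in scene0/top0:
- **Cartridge:** the slim grey cylinder at scene (385,243) / top (183,257) fits. The others are the fat necked canister at scene (333,300) / top (194,180) and the lidded jar at scene (362,273) / top (188,225).
- **Holder:** the steel one at scene (252,200) / top (322,228) fits. The turquoise one at scene (345,195) and the pink one at scene (460,260) are look-alikes.

I'll take the slim cylinder and the steel holder, and check both in one close crop.

Run:
```python
from h import *
s=cv2.imread('pics/scene0.png'); t=cv2.imread('pics/top0.png')
c=lambda i,x,y,w,h:cv2.resize(i[y:y+h,x:x+w],(w*5,h*5),interpolation=cv2.INTER_CUBIC)
a=np.hstack([c(s,362,222,50,45),c(s,205,145,80,45)])
# rows
r1=np.hstack([c(s,365,224,40,40),c(t,163,235,40,40)])   #400x200
r1=np.hstack([c(s,365,224,40,40),c(t,163,235,40,40),np.zeros((200,400,3),np.uint8)])
k=lambda i,x,y,w,h:cv2.resize(i[y:y+h,x:x+w],(w*4,h*4),interpolation=cv2.INTER_CUBIC)
r2=np.hstack([k(s,200,142,100,95),k(t,285,165,100,95)])
cv2.imwrite('pics/crop1.png',np.vstack([r1,r2]))
```

```text
(no output)
```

View pics/crop1.png

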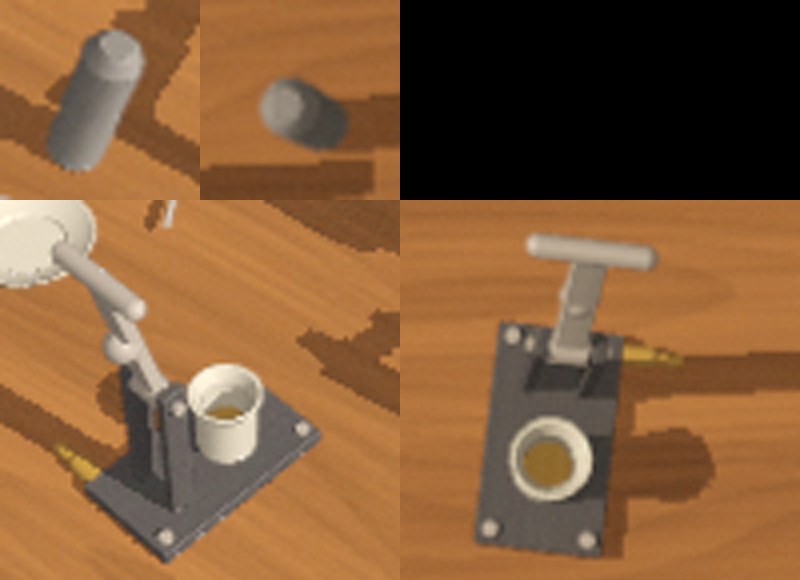

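The crop confirms both choices: the slim cylinder has a tapered top, with its flat at scene (388.6,233) / top (180.6,255.6). The bare steel holder has its cup mouth at about scene (257,190) / top (322.5,229), and the clamp leans back with the crossbar at about top (333,178).

```bash
cat > m0.py <<'E'
from h import *
s=grab('scene'); t=grab('top')
print('cart flat',tri(s,(388.6,233.2),t,(180.6,255.6)),onz(s,388.6,233.2,.1),onz(t,180.6,255.6,.1))
# cartridge silhouettes: axis via mask
def mask(d,x,y,w,h,lo,hi):
    hsv=cv2.cvtColor(d['img'],cv2.COLOR_BGR2HSV); m=cv2.inRange(hsv,lo,hi); o=np.zeros_like(m); o[y:y+h,x:x+w]=m[y:y+h,x:x+w]
    c=max(cv2.findContours(o,cv2.RETR_EXTERNAL,cv2.CHAIN_APPROX_NONE)[0],key=cv2.contourArea); return c
for n,d,b in(('s',s,(368,226,32,35)),('t',t,(172,246,24,22))):
    c=mask(d,*b,(0,0,60),(180,70,255)); m=cv2.moments(c); g=(m['m10']/m['m00'],m['m01']/m['m00']); print(n,'cart',cv2.contourArea(c),g,onz(d,*g,.05),cv2.boundingRect(c))
for n,d,b in(('s',s,(245,182,24,24)),('t',t,(308,214,30,30))):
    c=mask(d,*b,(0,0,140),(180,80,255)); print(n,'cup',cv2.boundingRect(c),cv2.fitEllipse(c))
    e=cv2.fitEllipse(c)[0]; print(onz(d,*e,.06))
print('cup',tri(s,(257,190),t,(322.5,229.3)),onz(s,257,190,.064),onz(t,322.5,229.3,.064))
A=tri(s,(215,155),t,(318.2,176.5));B=tri(s,(233.7,168),t,(347.5,179.5))
# alternative pairing
A2=tri(s,(215,155),t,(347.5,179.5));B2=tri(s,(233.7,168),t,(318.2,176.5))
print('bar',A,B,'| alt',A2,B2)
for u,v in((513,335),(489,528),(587,540)): print('screw',onz(t,285+(u-400)/4,165+(v-200)/4,.013))
E
python3 m0.py
```

```text
cart flat (array([0.44211455, 0.26104309, 0.09894754]), np.float64(0.0028669945977244605)) [0.44225785 0.2624682  0.1       ] [0.44245087 0.25946591 0.1       ]
s cart 284.5 (383.5559461042765, 243.52782659636787) [0.44152201 0.26108983 0.05      ] (374, 230, 20, 28)
t cart 134.0 (183.09328358208955, 257.32587064676613) [0.44322946 0.2625228  0.05      ] (175, 251, 17, 13)
s cup (245, 183, 21, 23) ((255.85516357421875, 193.82540893554688), (19.082971572875977, 23.39120864868164), 171.88558959960938)
[ 0.51299012 -0.08835697  0.06      ]
t cup (312, 219, 21, 21) ((322.01104736328125, 229.24276733398438), (20.0484619140625, 20.458852767944336), 39.36496353149414)
[ 0.50625232 -0.09338036  0.06      ]
cup (array([ 0.50448877, -0.09283952,  0.06512269]), np.float64(0.003178840514685149)) [ 0.50314775 -0.09194188  0.064     ] [ 0.50547487 -0.09430806  0.064     ]
bar (array([ 0.60352133, -0.09106086,  0.27871453]), np.float64(0.045832190540409296)) (array([ 0.58393608, -0.12272773,  0.2126521 ]), np.float64(0.048923984274301356)) | alt (array([ 0.58968522, -0.13996629,  0.24192722]), np.float64(0.0009329262827098692)) (array([ 0.59767477, -0.07558718,  0.24711662]), np.float64(0.0017680847811789632))
screw [ 0.59582124 -0.0766043   0.013     ]
screw [ 0.46719879 -0.05672471  0.013     ]
screw [ 0.45792343 -0.12042696  0.013     ]
```

Request:
jog_arm(rows="0 0 0 0 0 -0.182 -1; -3.5 -3.9 0 0 0 0 -1; -3.5 -3.9 0 0 0 0 -1; -3.5 -3.9 0 0 0 0 -1; -3.5 -3.9 0 0 0 0 -1", force=20)

```text
time: 0.82
position: [0.3273, 0.4381, 0.2225]
tool_rot: [0.234, 3.133, 0.0]
ft_force: [1.5, 0.5, -0.0]
grip_width: 1.001
grip_force: 0.0
```

Request:
jog_arm(rows="-3.5 -3.9 0 0 0 0 -1; -3.5 -3.9 0 0 0 0 -1; -3.5 -3.9 0 0 0 0 -1; -3.5 -3.9 0 0 0 0 -1; 0 0 0 0 0 0 -1")

```text
time: 1.45
position: [0.4445, 0.2599, 0.2227]
tool_rot: [0.247, 3.131, -0.002]
ft_force: [-0.3, 0.7, 0.2]
grip_width: 1.004
grip_force: 0.0
```

Request:
jog_arm(rows="0.3 0.1 5 0 0 0 -1; 0 0 5 0 0 0 -1; 0 0 5 0 0 0 -1; 0 0 1.6 0 0 0 -1; 0 0 0 0 0 0 -1")

```text
time: 2.08
position: [0.4385, 0.2664, 0.0563]
tool_rot: [-0.232, -3.132, 0.001]
ft_force: [0.3, -0.6, 0.8]
grip_width: 0.999
grip_force: 0.0
```

Request:
jog_arm(rows="0 0 0 0 0 0 0.2; 0 0 0 0 0 0 0.7; 0 0 0 0 0 0 1; 0 0 0 0 0 0 1; 0 0 0 0 0 0 1", force=20)

```text
time: 2.7
position: [0.4391, 0.2662, 0.0567]
tool_rot: [0.234, 3.133, 0.0]
ft_force: [0.4, -0.4, -0.5]
grip_width: 0.512
grip_force: 0.0
```

Request:
jog_arm(rows="0 0 0 0 0 0 1; 0 0 0 0 0 0 1; 0 0 0 0 0 0 1; 0 0 0 0 0 0 1; 0 0 0 0 0 0 1")

```text
time: 3.32
position: [0.439, 0.2661, 0.0565]
tool_rot: [-0.233, -3.133, 0.0]
ft_force: [-0.1, -1.0, 0.6]
grip_width: 0.344
grip_force: 19.6
```

Run:
```python
from h import *
s=grab('scene');t=grab('top')
k=lambda d,x,y,w,h:cv2.resize(d['img'][y:y+h,x:x+w],(400,400),interpolation=cv2.INTER_CUBIC)
cv2.imwrite('pics/g1.png',np.hstack([k(s,340,190,80,80),k(t,140,210,80,80)]))
st=ctrl.get_state();print(st['position'],st['grip_width'],st['grip_force'],st['ft_force'])
```

```text
[0.43899497 0.26608877 0.05657862] 0.3449259539617526 19.57248409067688 [ 0.16200433 -0.54456448  0.96622504]
```

View pics/g1.png

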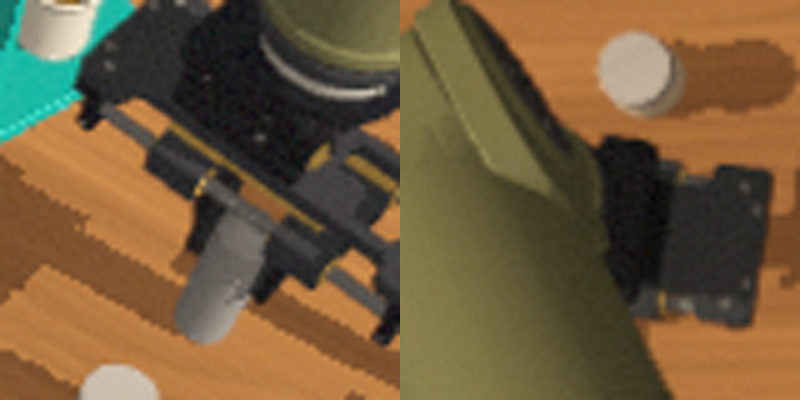

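The cartridge is held: the fingers stopped at 30 mm with 19.6 N. Next I lift it and carry it over.

Request:
jog_arm(rows="0 0 -3 0 0 0 1; 0 0 -5 0 0 0 1; 0 0 -5 0 0 0 1; 0 0 -5 0 0 0 1; 0 0 -5 0 0 0 1", force=25)

```text
time: 4.05
position: [0.4386, 0.2661, 0.2879]
tool_rot: [-0.233, -3.133, -0.0]
ft_force: [1.8, 0.8, -2.1]
grip_width: 0.336
grip_force: 24.6
```

Request:
jog_arm(rows="-1.7 -4.9 0 0 0 0 1; -1.7 -4.9 0 0 0 0 1; -1.7 -4.9 0 0 0 0 1; -1.7 -4.9 0 0 0 0 1; -1.7 -4.9 0 0 0 0 1")

```text
time: 4.68
position: [0.4867, 0.0098, 0.2863]
tool_rot: [0.233, 3.133, 0.001]
ft_force: [0.6, 0.1, -1.5]
grip_width: 0.341
grip_force: 24.6
```

Request:
jog_arm(rows="-1.7 -4.9 0 0 0 0 1; -1.7 -4.9 0 0 0 0 1; 0 0 0 0 0 0 1; 0 0 0 0 0 0 1")

```text
time: 5.18
position: [0.5057, -0.0899, 0.2861]
tool_rot: [-0.233, -3.132, -0.001]
ft_force: [0.9, 1.0, -0.3]
grip_width: 0.338
grip_force: 24.6
```

Request:
jog_arm(rows="0 0 5 0 0 0 1; 0 0 5 0 0 0 1; 0 0 3.5 0 0 0 1; 0 0 0 0 0 0 1; 0 0 0 0 0 0 1")

```text
time: 5.8
position: [0.5069, -0.0898, 0.153]
tool_rot: [0.231, 3.131, 0.001]
ft_force: [0.5, -0.1, -1.4]
grip_width: 0.338
grip_force: 24.6
```

Run:
```python
from h import *
s=grab('scene','s2.png');t=grab('top','t2.png')
k=lambda d,x,y,w,h:cv2.resize(d['img'][y:y+h,x:x+w],(400,400),interpolation=cv2.INTER_CUBIC)
cv2.imwrite('pics/p1.png',np.hstack([k(s,215,140,80,80),k(t,280,170,80,80)]))
st=ctrl.get_state();p=st['position'];print(p,st['tool_rot'])
print(proj(s,(.5045,-.093,.064)),proj(s,p),proj(s,p-[0,0,.057]))
print(proj(t,(.5045,-.093,.064)),proj(t,p))
```

```text
[ 0.50736506 -0.09031772  0.15358734] [2.31707314e-01 3.12946229e+00 9.37794070e-04]
(np.float64(256.38419396122754), np.float64(190.13069978466268)) (np.float64(255.42149859056082), np.float64(169.0071637326124)) (np.float64(256.1354469507833), np.float64(183.51420230566922))
(np.float64(321.99718710464094), np.float64(229.6914855500711)) (np.float64(323.5001223696452), np.float64(222.86534178692278))
```

View pics/p1.png

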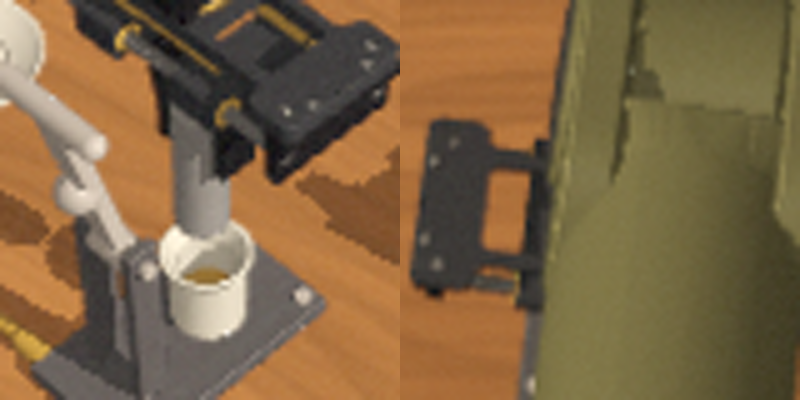

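The cartridge is about 33 mm above the cup and nearly centred, with its bottom at scene (256,183) and the mouth centre at (256.5,190). I'll measure the remaining offset in the same view.

Run:
```python
from h import *
s=grab('scene')
g=cv2.cvtColor(s['img'],cv2.COLOR_BGR2GRAY).astype(int)
for v in range(176,202): print(v,g[v,244:270])
for p in((256,182.7),(256,183.5)): print(onz(s,*p,.0966))
for p in((256.5,190.4),(257,190)): print(onz(s,*p,.064))
```

```text
176 [133 132 136 134 135 106  98 105 115 125 136 103 146 152 155 131 139 131
 132 130 129 134 130 129 131  69]
177 [135 138 135 133 135 104  94 106 115 126 138 145 150 155 158 159 147 134
 131 132 131 130 131 131 132 133]
178 [141 141 138 140 135 106  95 105 115 125 137 145 150 157 160 161 145 140
 136 133 129 133 133 130 130 133]
179 [140 141 139 140 141 109  92 101 115 126 135 145 153 156 160 158 146 141
 136 137 138 130 132 134 131 131]
180 [138 139 141 140 140 107  93 100 114 125 137 146 150 157 159 161 147 137
 137 139 139 134 134 132 134 131]
181 [140 135 136 139 139 110  97 102 113 127 138 145 153 157 160 159 145 134
 134 137 140 138 137 136 134 133]
182 [135 135 137 140 137 113  96 107 112 125 135 147 154 158 160 160 147 131
 132 134 135 136 138 137 137 138]
183 [129 130 135 133 135 122  97 101 114 126 139 149 154 159 162 161 147 136
 137 133 133 135 134 136 135 136]
184 [127 126 130 132 134 118  97 106 116 127 138 149 152 159 158 161 203 200
 163 142 137 135 132 134 133 136]
185 [123 124 123 128 130 186 157 113 116 130 140 150 152 159 158 171 193 200
 215 186 145 137 135 139
[... 1237 characters left out ...]
03 106 102  71  78 130 141 140 162 176 208 222 214 212 206 175 188 222
 224 217 141 105 102 102  98 101]
198 [102 104 102  70  78 132 136 144 158 159 166 163 169 185 195 219 220 223
 223 217 140 103 100  96 101 101]
199 [101 106 104  70  77 130 140 148 155 169 180 191 198 205 212 218 223 224
 222 214 143 104 100  98 101 104]
200 [103 104 105  75  66 132 138 146 155 168 181 191 201 209 214 219 222 222
 223 216 130  97  99 104  99  98]
201 [101 104 101  83  63 128 139 144 156 169 184 193 201 207 212 218 223 224
 222 216 129 102 104 101 102 100]
[ 0.50538055 -0.09231592  0.0966    ]
[ 0.50754757 -0.09062706  0.0966    ]
[ 0.50505171 -0.09217392  0.064     ]
[ 0.50314775 -0.09194188  0.064     ]
```

Request:
jog_arm(rows="0.3 0 0 0 0 0 1; 0 0 1.5 0 0 0 1; 0 0 1.3 0 0 0 1; 0 0 0 0 0 0 1; 0 0 0 0 0 0 1")

```text
time: 6.58
position: [0.5028, -0.0904, 0.1234]
tool_rot: [-0.234, -3.133, 0.0]
ft_force: [0.1, -0.4, -1.4]
grip_width: 0.337
grip_force: 24.6
```

Run:
```python
from h import *
s=grab('scene')
cv2.imwrite('pics/p2.png',cv2.resize(s['img'][150:210,220:300],(800,600),interpolation=cv2.INTER_CUBIC))
st=ctrl.get_state();p=st['position'];print(p,st['tool_rot'],st['ft_force'])
```

```text
[ 0.50309647 -0.0903526   0.12368356] [ 2.33625864e-01  3.13257433e+00 -1.44940721e-04] [ 0.20670862  0.50803961 -1.4191599 ]
```

View pics/p2.png

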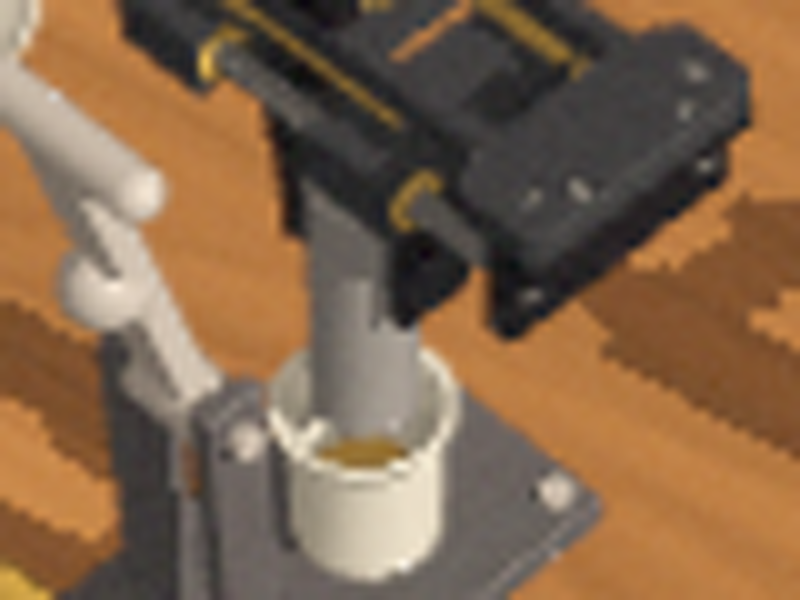

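The cartridge bottom is at the mouth. Its column matches the cup's (about 256.6 against 256.5), but it sits about 1 px too far from the camera. I'll correct by roughly 2 mm and lower gently, watching the force.

Request:
jog_arm(rows="-0.2 0.2 0 0 0 0 1; 0 0 0.5 0 0 0 1; 0 0 0.4 0 0 0 1; 0 0 0.4 0 0 0 1; 0 0 0 0 0 0 1")

```text
time: 7.25
position: [0.5046, -0.0895, 0.1102]
tool_rot: [-0.234, -3.132, 0.002]
ft_force: [-0.0, -2.3, -1.3]
grip_width: 0.337
grip_force: 24.7
```

Request:
jog_arm(rows="0 -0.1 0 0 0 0 1; 0 0 0.5 0 0 0 1; 0 0 0.5 0 0 0 1; 0 0 0 0 0 0 1")

```text
time: 7.75
position: [0.5042, -0.0904, 0.0997]
tool_rot: [-0.234, -3.131, 0.002]
ft_force: [-1.1, -4.7, -3.4]
grip_width: 0.335
grip_force: 24.8
```

Request:
jog_arm(rows="0.05 -0.2 0 0 0 0 1; 0 0 0 0 0 0 1; 0 0 0.4 0 0 0 1; 0 0 0.3 0 0 0 1; 0 0 0 0 0 0 1")

```text
time: 8.38
position: [0.5041, -0.0912, 0.0932]
tool_rot: [-0.233, -3.133, -0.0]
ft_force: [-0.4, -0.9, -1.8]
grip_width: 0.339
grip_force: 24.7
```

Request:
jog_arm(rows="0 0 0.3 0 0 0 1; 0 0 0.2 0 0 0 1; 0 0 0 0 0 0 1; 0 0 0 0 0 0 1")

```text
time: 8.88
position: [0.5041, -0.0913, 0.0884]
tool_rot: [-0.233, -3.133, -0.0]
ft_force: [-1.0, -1.2, -1.8]
grip_width: 0.334
grip_force: 24.7
```

Request:
jog_arm(rows="0 0 0.1 0 0 0 1; 0 0 0.1 0 0 0 1; 0 0 0 0 0 0 1")

```text
time: 9.25
position: [0.5042, -0.0915, 0.0865]
tool_rot: [0.234, 3.133, 0.0]
ft_force: [-1.7, -1.1, -0.6]
grip_width: 0.338
grip_force: 24.7
```

Contact with the disc is just starting, since the weight reading is fading. Releasing now.

Request:
jog_arm(rows="0 0 0 0 0 0 0.2; 0 0 0 0 0 0 0.2; 0 0 0 0 0 0 0; 0 0 0 0 0 0 -0.2; 0 0 0 0 0 0 -0.2")

```text
time: 9.88
position: [0.5044, -0.0914, 0.0866]
tool_rot: [0.233, 3.133, 0.0]
ft_force: [-0.2, 0.3, 0.5]
grip_width: 0.578
grip_force: 0.0
```

Request:
jog_arm(rows="0 0 0 0 0 0 -0.3; 0 0 0 0 0 0 -0.3; 0 0 -1 0 0 0 -0.3; 0 0 -4 0 0 0 -0.3; 0 0 -6 0 0 0 -0.3")

```text
time: 10.5
position: [0.503, -0.0914, 0.197]
tool_rot: [-0.234, -3.13, 0.001]
ft_force: [1.8, 0.2, -0.1]
grip_width: 0.65
grip_force: 0.0
```

Request:
jog_arm(rows="0 0 -6 0 0 0 0; 0 0 -6 0 0 0 1; 0 0 -1.5 0 0 0 1; 0 0 0 0 0 0 1; 0 0 0 0 0 0 1")

```text
time: 11.12
position: [0.5033, -0.0913, 0.3297]
tool_rot: [-0.233, -3.13, 0.0]
ft_force: [-0.3, 0.1, 0.5]
grip_width: 0.168
grip_force: 0.0
```

Run:
```python
from h import *
s=grab('scene')
cv2.imwrite('pics/p3.png',cv2.resize(s['img'][110:230,200:360],(800,600),interpolation=cv2.INTER_CUBIC))
st=ctrl.get_state();p=st['position'];print(p,st['tool_rot'],st['ft_force'],st['joint_positions'])
for a in ((.5045,-.092,.064),(.5045,-.092,.129)): print(proj(s,a))
```

```text
[ 0.5032533  -0.09128999  0.32953097] [-2.33233179e-01 -3.12945007e+00  5.17506589e-04] [-1.12280073  0.45555817 -1.54274811] [-0.4632852  -0.0243536   0.58384531  1.62776876  0.0139201   1.53759255
  1.5419289 ]
(np.float64(256.67611821288637), np.float64(190.3023430565818))
(np.float64(255.90659536074338), np.float64(174.45309036671446))
```

View pics/p3.png

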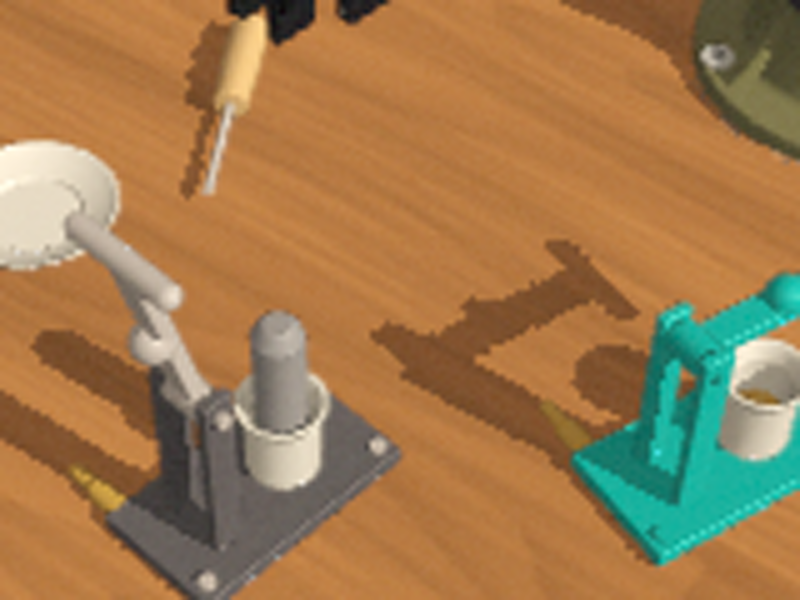

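The cartridge is seated: its flat top is at scene (255.6,175), and the prediction was (255.9,174.5). The clamp is still open. Next I go behind the crossbar with the fingers shut.

Request:
jog_arm(rows="-5 0 0 0 0 0 1; -5 0 0 0 0 0 1; -3 0 0 0 0 0 1; 0 0 0 0 0 0 1; 0 0 4 0 0 0 1")

```text
time: 11.8
position: [0.6334, -0.1119, 0.2927]
tool_rot: [0.235, 3.129, -0.002]
ft_force: [0.4, 0.1, 0.0]
grip_width: 0.001
grip_force: 0.0
```

Request:
jog_arm(rows="0 0 4 0 0 0 1; 0 0 1.5 0 0 0 1; 0 0 0 0 0 0 1")

```text
time: 12.18
position: [0.6318, -0.1105, 0.236]
tool_rot: [-0.233, -3.131, -0.001]
ft_force: [0.5, -0.2, -0.1]
grip_width: 0.006
grip_force: 0.0
```

Request:
jog_arm(rows="1 0 0 0 0 0 1; 1 0 0 0 0 0 1; 0.5 0 0 0 0 0 1; 0.5 0 0 0 0 0 1; 0.5 0 0 0 0 0 1")

```text
time: 12.8
position: [0.5983, -0.1055, 0.2371]
tool_rot: [0.233, 3.131, 0.0]
ft_force: [2.7, -0.0, 1.5]
grip_width: 0.006
grip_force: 1.3
```

Request:
jog_arm(rows="1 0 0 0 0 0 1; 1 0 0 0 0 0 1; 1 0 0 0 0 0 1; 1 0 0 0 0 0 1; 1 0 0 0 0 0 1")

```text
time: 13.42
position: [0.5477, -0.098, 0.2361]
tool_rot: [-0.233, -3.132, -0.0]
ft_force: [1.9, -1.1, -1.8]
grip_width: 0.003
grip_force: 1.2
```

Request:
jog_arm(rows="1 0 0.1 0 0 0 1; 1 0 0.3 0 0 0 1; 1 0 0.5 0 0 0 1; 1 0 0.6 0 0 0 1; 0.5 0 0.4 0 0 0 1")

```text
time: 14.05
position: [0.5032, -0.0914, 0.2172]
tool_rot: [-0.233, -3.132, -0.001]
ft_force: [1.5, -0.4, 0.7]
grip_width: 0.002
grip_force: 0.6
```

Request:
jog_arm(rows="0.9 0 0.7 0 0 0 1; 0.9 0 0.8 0 0 0 1; 0 0 0 0 0 0 1; -0.3 0 -2 0 0 0 1; 0 0 -3 0 0 0 1")

```text
time: 14.68
position: [0.4881, -0.089, 0.2521]
tool_rot: [-0.233, -3.129, 0.001]
ft_force: [0.3, -0.4, 0.6]
grip_width: 0.006
grip_force: 0.0
```

Run:
```python
from h import *
s=grab('scene')
cv2.imwrite('pics/p4.png',cv2.resize(s['img'][120:240,190:350],(800,600),interpolation=cv2.INTER_CUBIC))
p=ctrl.get_state()['position'];print(p)
c=np.array([.504,-.0915]);X=np.array([.989,-.148]);Y=np.array([.148,.989])
for th in(.6,.7,.8,.9,1.0):
  b=[proj(s,[*(c+X*(.06-.125*np.cos(th))+Y*k),.122+.125*np.sin(th)]) for k in(-.037,.037)]
  print(th,[(round((u-190)*5),round((v-120)*5)) for u,v in b])
```

```text
[ 0.49044144 -0.0893878   0.25671978]
0.6 [(338, 105), (443, 180)]
0.7 [(327, 98), (432, 174)]
0.8 [(314, 93), (420, 170)]
0.9 [(299, 90), (406, 168)]
1.0 [(283, 89), (390, 168)]
```

View pics/p4.png

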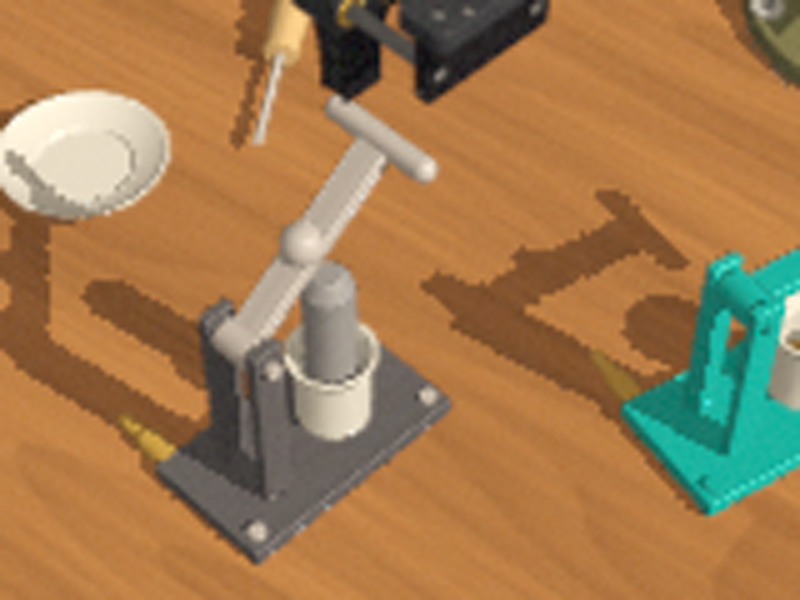

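The clamp now stands at about 0.7 rad, with the crossbar ends at crop (335,105) and (430,168). The cartridge is still upright in the cup. Next I press the bar down from above.

Request:
jog_arm(rows="1.5 0 0 0 0 0 1; 1.4 0 0 0 0 0 1; 0 0 2 0 0 0 1; 0 0 1.5 0 0 0 1; 0 0 0 0 0 0 1")

```text
time: 15.35
position: [0.4596, -0.0849, 0.2162]
tool_rot: [-0.233, -3.13, 0.001]
ft_force: [0.2, -0.4, -0.3]
grip_width: 0.006
grip_force: 0.0
```

Request:
jog_arm(rows="0.2 0 1 0 0 0 1; 0.6 0 1 0 0 0 1; 0.6 0 1 0 0 0 1; 0.5 0 1 0 0 0 1; 0 0 0 0 0 0 1")

```text
time: 15.98
position: [0.4411, -0.082, 0.1765]
tool_rot: [-0.233, -3.132, -0.0]
ft_force: [-0.1, 0.3, 0.2]
grip_width: 0.005
grip_force: 0.0
```

Request:
jog_arm(rows="0 0 0.6 0 0 0 1; 0 0 0.5 0 0 0 1; 0 0 0.3 0 0 0 1")

```text
time: 16.35
position: [0.4419, -0.0821, 0.1632]
tool_rot: [-0.233, -3.133, 0.0]
ft_force: [-1.4, -0.6, 0.6]
grip_width: 0.008
grip_force: 0.8
```

Request:
jog_arm(rows="0 0 0.3 0 0 0 1; 0 0 0.2 0 0 0 1; 0 0 0.2 0 0 0 1")

```text
time: 16.73
position: [0.4414, -0.082, 0.157]
tool_rot: [-0.233, -3.132, -0.001]
ft_force: [-5.3, 0.7, 7.4]
grip_width: 0.004
grip_force: 3.7
```

Request:
jog_arm(rows="0.1 0 0.2 0 0 0 1; 0.1 0 0.2 0 0 0 1; 0.1 0 0.2 0 0 0 1; 0 0 0.2 0 0 0 1; 0 0 0.2 0 0 0 1")

```text
time: 17.35
position: [0.439, -0.0817, 0.1472]
tool_rot: [0.234, 3.133, 0.001]
ft_force: [-3.2, -0.3, 7.5]
grip_width: 0.009
grip_force: 3.4
```

Request:
jog_arm(rows="0 0 0.2 0 0 0 1; 0 0 0.15 0 0 0 1; 0 0 0.15 0 0 0 1")

```text
time: 17.73
position: [0.4381, -0.0816, 0.1418]
tool_rot: [-0.234, -3.131, -0.001]
ft_force: [-4.4, 0.6, 5.6]
grip_width: 0.003
grip_force: 3.3
```

Request:
jog_arm(rows="0.1 0 0.1 0 0 0 1; 0 0 0.1 0 0 0 1; 0 0 0.1 0 0 0 1")

```text
time: 18.1
position: [0.4377, -0.0815, 0.139]
tool_rot: [-0.234, -3.132, -0.001]
ft_force: [-2.9, 1.1, 6.1]
grip_width: 0.004
grip_force: 3.2
```

Request:
jog_arm(rows="0 0 0.1 0 0 0 1; 0 0 0.1 0 0 0 1")

```text
time: 18.35
position: [0.4374, -0.0815, 0.1369]
tool_rot: [-0.233, -3.132, -0.001]
ft_force: [-4.9, -0.1, 6.7]
grip_width: 0.007
grip_force: 3.2
```

Request:
jog_arm(rows="0 0 0.1 0 0 0 1; 0 0 0.1 0 0 0 1")

```text
time: 18.6
position: [0.4373, -0.0814, 0.1348]
tool_rot: [-0.233, -3.131, -0.001]
ft_force: [-3.9, 1.1, 6.0]
grip_width: 0.002
grip_force: 3.2
```

Request:
jog_arm(rows="0 0 0.1 0 0 0 1; 0 0 0.1 0 0 0 1")

```text
time: 18.85
position: [0.4372, -0.0814, 0.1328]
tool_rot: [-0.233, -3.131, -0.001]
ft_force: [-4.6, 1.0, 6.4]
grip_width: 0.004
grip_force: 3.1
```

Request:
jog_arm(rows="0 0 0.1 0 0 0 1; 0 0 0.05 0 0 0 1")

```text
time: 19.1
position: [0.4372, -0.0814, 0.1313]
tool_rot: [-0.233, -3.131, -0.001]
ft_force: [-4.4, 1.2, 6.0]
grip_width: 0.007
grip_force: 3.1
```

Request:
jog_arm(rows="0 0 0.1 0 0 0 1; 0 0 0.05 0 0 0 1")

```text
time: 19.35
position: [0.4372, -0.0815, 0.1298]
tool_rot: [-0.234, -3.131, -0.001]
ft_force: [-5.1, 0.7, 5.7]
grip_width: 0.004
grip_force: 3.1
```

Request:
jog_arm(rows="0.1 0 0.05 0 0 0 1; 0 0 0.1 0 0 0 1")

```text
time: 19.6
position: [0.4371, -0.0814, 0.1287]
tool_rot: [0.234, 3.133, 0.001]
ft_force: [-2.4, 0.1, 6.7]
grip_width: 0.003
grip_force: 3.0
```

Request:
jog_arm(rows="0 0 0.1 0 0 0 1; 0 0 0.05 0 0 0 1")

```text
time: 19.85
position: [0.437, -0.0814, 0.1271]
tool_rot: [0.234, 3.133, 0.0]
ft_force: [-2.3, 0.6, 6.6]
grip_width: 0.006
grip_force: 3.0
```

Request:
jog_arm(rows="0 0 0.1 0 0 0 1; 0 0 0.05 0 0 0 1")

```text
time: 20.1
position: [0.437, -0.0814, 0.1256]
tool_rot: [-0.234, -3.133, -0.001]
ft_force: [-3.2, 0.3, 8.9]
grip_width: 0.004
grip_force: 3.8
```

Force is starting to rise.

Request:
jog_arm(rows="0 0 0.05 0 0 0 1; 0 0 0 0 0 0 1")

```text
time: 20.35
position: [0.437, -0.0814, 0.1254]
tool_rot: [-0.234, -3.133, -0.001]
ft_force: [-3.9, 0.1, 8.5]
grip_width: 0.003
grip_force: 4.1
```

Request:
jog_arm(rows="0 0 0.05 0 0 0 1; 0 0 0 0 0 0 1")

```text
time: 20.6
position: [0.437, -0.0814, 0.1251]
tool_rot: [-0.234, -3.133, -0.001]
ft_force: [-5.1, 0.6, 10.4]
grip_width: 0.008
grip_force: 5.0
```

Request:
jog_arm(rows="0 0 0.1 0 0 0 1; 0 0 0 0 0 0 1")

```text
time: 20.85
position: [0.437, -0.0814, 0.1245]
tool_rot: [-0.234, -3.133, -0.001]
ft_force: [-5.7, 0.1, 14.0]
grip_width: 0.004
grip_force: 6.7
```

Request:
jog_arm(rows="0 0 0.05 0 0 0 1; 0 0 0 0 0 0 1; 0 0 0 0 0 0 1")

```text
time: 21.22
position: [0.4371, -0.0814, 0.1244]
tool_rot: [-0.234, -3.133, -0.001]
ft_force: [-7.0, 0.9, 16.9]
grip_width: 0.004
grip_force: 7.9
```

The cartridge is held firmly on the pin: 16.9 N at the bar, well above 11 and below 25. I'll back off straight up.

Request:
jog_arm(rows="0 0 0 0 0 0 1; 0 0 -0.3 0 0 0 1; 0 0 -2 0 0 0 1; 0 0 -5 0 0 0 1; 0 0 -5 0 0 0 1")

```text
time: 21.85
position: [0.4369, -0.0815, 0.2466]
tool_rot: [0.234, 3.133, -0.0]
ft_force: [1.3, 0.8, -0.6]
grip_width: 0.002
grip_force: 0.0
```

Run:
```python
from h import *
s=grab('scene')
cv2.imwrite('pics/p5.png',cv2.resize(s['img'][140:260,190:350],(800,600),interpolation=cv2.INTER_CUBIC))
st=ctrl.get_state();print(st['position'],st['ft_force'])
c=np.array([.504,-.0915]);X=np.array([.989,-.148]);Y=np.array([.148,.989])
for th in(-.04,0,.1,.2):
  b=[proj(s,[*(c+X*(.06-.125*np.cos(th))+Y*k),.122+.125*np.sin(th)]) for k in(-.037,.037)]
  print(th,[(round((u-190)*5),round((v-140)*5)) for u,v in b])
```

```text
[ 0.44043123 -0.0817442   0.25340302] [2.8194634  0.41068981 3.85507705]
-0.04 [(371, 86), (470, 159)]
0 [(371, 80), (470, 153)]
0.1 [(370, 64), (470, 137)]
0.2 [(367, 50), (468, 123)]
```

View pics/p5.png

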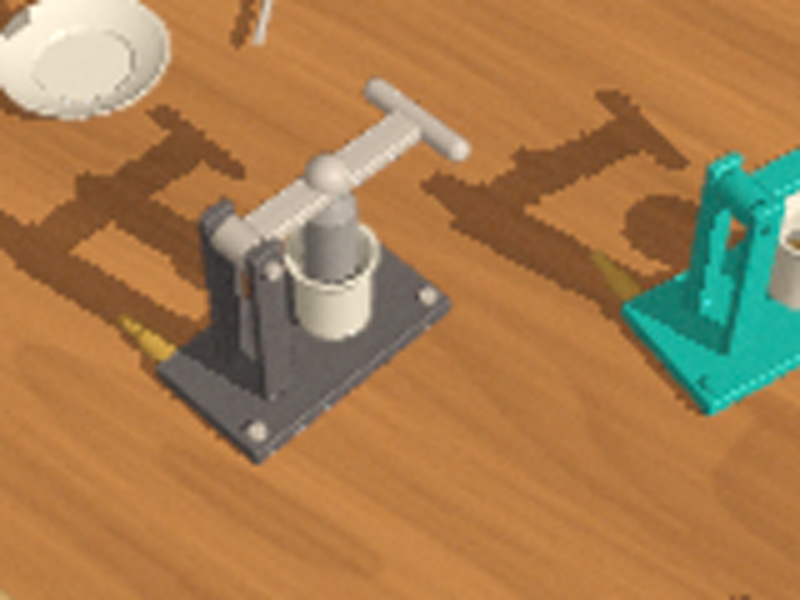

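The clamp is closed at about −0.02 rad, with its bar ends at crop (375,87) and (462,150). The cartridge is upright and driven down, and the gripper is clear. I'm letting the arm settle and handing in.

Request:
jog_arm(rows="0 0 0 0 0 0 1; 0 0 0 0 0 0 1")

```text
time: 22.15
position: [0.4364, -0.0813, 0.2443]
tool_rot: [-0.233, -3.131, 0.0]
ft_force: [0.3, 1.0, 0.5]
grip_width: 0.005
grip_force: 0.0
```

```bash
python3 -c "
from bench import ticket
print(ticket.close_job())"
```

```text
the job is handed in; nothing more can be done
None
```

I stood the cartridge in the cup, used the clamp to press it onto the pin (about 17 N at the crossbar), left the clamp closed with the arm clear, and handed the job in at 22 s; no verdict was returned.

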